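# Fit the filter cassette into the bench fume extractor

## Robot

A 6-joint arm with a two-finger parallel gripper is mounted at the origin on a cart in front of the work surface, level with it; the furniture and walls round the work are solid. World frame = base frame: x ahead of the robot, y to its left, z up, the work surface at z = 0. Lengths are in m, angles in rad, forces in N, time in s.
With the tool pointing down it reaches from about 0.275 to 0.75 m from the base axis. Payload 10.2 kg.
Tool frame: the origin (TCP) lies midway between the tips of the shut fingers; the grasp point (between the pads) lies 19 mm behind it (env.hold_point_z is the distance from the TCP to the grasp point, in m); x points along the fingers, z is the direction in which the jaws open and shut, and the axes are right-handed (so a half turn about x gives the same grasp; the last joint's range is limited). The gripper opens to 85 mm and grips with 20 to 120 N. Pads are 22 mm wide; open, the fingers measure 114 mm over their backs; the gripper's body (76 mm by 85 mm) begins 54 mm behind the grasp point. The pads swing forward as they close: fully open they stand 13 mm farther back than shut.
Start: joints at [0.898, 0.313, 1.498, -0, 1.331, -0.223], TCP at [0.228, 0.473, 0.231] pointing down, gripper open.
Joint ranges: [-2.94, 2.94], [-0.97, 2.17], [0.19, 2.56], [-1.23, 4.37], [0.02, 3.11], [-2.88, 2.88]. Speed limits (rad/s): [2.39, 2.39, 3.01, 3.14, 3.14, 3.14].

## Interface

Orientations are given as a unit quaternion [x, y, z, w].
In Python, from bench import env, kinematics, monitor, eyes, job gives the robot as it stands. The module is installed in compiled form; this text tells all that it offers. Calls block until the motion is done:
- env.reach(position, orientation): joint-space move of the TCP to a pose.
- env.movel(position, velocity=0.15, frame=None, guard=None): straight line of the TCP; frame=None keeps the orientation; velocity is the mean speed in m/s. With guard (N) it stops when the force on the tool has changed by that much, and returns True; else False.
- env.set_joints(angles): joint-space move.
- env.release() and env.close_gripper(effort=None): open the fingers fully, or close them until they stop; effort is the grip in N (None keeps the last).
- env.hold(seconds).
- kinematics.ik(position, orientation): joint angles nearest the present ones, or None.
- monitor.sense(): the state.
- eyes.grab_frame(name): name is "side" or "top" or "wrist"; returns a dict with "frame" (400x640x3 uint8, red, green, blue), "mtx" (3x3 intrinsics, pixels), "view" (4x4, takes a point from world to camera coordinates). Camera axes: x right, y down, z forward; pixel columns grow to the right and rows downward; lengths in m; the calibration is good to about 2 mm. The wrist camera is an equidistant fisheye: a pixel r from the principal point sees the ray r / f radians off the axis. A picture is of the moment at which its call begins. There is no depth.
A pose or a line that the arm cannot do raises env.MotionError and nothing moves.
- job.hand_in(): hands the job in, once; it reports no verdict.
The state is a dict: "clock": time; "joints": joint angles; "qvel": joint speeds; "joint_efforts": joint torques, N m; "position": TCP position; "ee_rot": TCP orientation; "contact_force": force on the tool from outside, world axes, zero at the start; "ft_torque": the same for the moment, N m; "finger_gap": opening from 0.0 (shut) to 1.0 (fully open).
Only numpy, scipy, OpenCV 4.12 (cv2) and the standard library are available. Lean on these libraries where they do the work, as an engineer would, in place of code of your own. Each camera call takes 0.05 s, during which the arm holds its last target. There are 200 camera calls.

## Task

Two pleated filter cassettes lie on the desk; only the narrower one fits the low grey fume extractor. Turn the extractor's turn button clear of the opening, hook the narrow cassette's tongue under the steel retaining lip and rotate the cassette down until it lies flat and fully home in the opening, then turn the button back across its free edge to lock it. Leave the wide cassette and everything else on the desk where it is.

Things in the scene. Friction and masses are not known exactly. Their poses are not given: they have to be found in the camera images.
- extractor: Fume extractor: a low grey box, fixed, 184 (x) x 124 (y) x 48 mm high; origin at the centre of its underside, on the desk; z up. Its x axis runs from the retaining lip (at its -x end, nearer the robot) to the turn button (at its +x end). Its open-topped recess spans x -76 to +58 mm and y -48 to +48 mm; floor at z 30 mm, rim at z 48 mm.
- seat (a point): Centre of the recess floor, at (-9, 0, 30) mm in the extractor; axes as the extractor.
- lip_edge (a point): Middle of the lower edge of the steel retaining lip, at (-64, 0, 44) mm in the extractor, axes alike. The lip is 4 mm thick (z 44 to 48 mm) and overhangs the recess by 12 mm (x -76 to -64 mm), leaving a slot 14 mm high under it.
- pivot (a point): Pivot of the turn button on the rim, at (78, 0, 49) mm in the extractor. The button's bar is flat steel, 14 mm wide, z 49 to 55 mm above the desk, its tip 46 mm from the pivot; it passes 3 mm above a seated cassette.
- turn_button (a joint): Angle of the turn button about its vertical pivot, counter-clockwise from above positive. 0: its bar points along the extractor's -x, across the recess edge (locked); beyond about 1.3 rad either way it is clear of the opening; stops at +-1.8. It stays where it is left; friction about 0.03 N m.
- button_peg (a point): Round upright steel peg on the turn button to move it by, 12 mm diameter, 20 mm high (z 55 to 75 mm above the desk), 38 mm from the pivot; this point lies on its axis 10 mm below its top.
- cassette_grip (a point): Narrow filter cassette, loose, 0.15 kg: body 110 (x) x 90 (y) x 16 mm; at its -x end a tongue 20 long, 74 wide, 6 mm thick, level with the underside. On top a grip rib 50 long (x), 12 thick (y), 24 mm high. This point: in the rib, 28 mm above the underside, 70 mm from the tongue tip, 60 mm from the other end. z: normal, upward. Seated: axes as the extractor, this point 58 mm above the desk.
- cassette_tongue (a point): Tip of that tongue, middle of its width, 3 mm above the underside; axes as the cassette. At the start either cassette lies on the green cutting mat (right) or on the cork sheet (left), each 2 mm thick.
- wide_cassette_grip (a point): The other cassette, alike but 116 mm wide, which does not fit and is to be left alone; the same point in its rib.
- pot: Glue pot with blue lid, 47 mm diameter, 70 mm high; origin under its centre. Bystander.
- spool: Brown thread spool, 35 mm diameter, 44 mm high; origin under its centre. Bystander.
- thinner: Bottle with white cap, 59 mm diameter, 198 mm high; origin under its centre. Bystander.
- block: Brown sanding block 35 x 55 x 22 mm; origin under its centre. Bystander.

How it is judged:
On the way, in this order (a step that is already met when the one before it is completed fails the run):
1. the turn button is turned clear of the opening ((value of joint turn_button above 1.25 rad or value of joint turn_button below -1.25 rad)), for 0.1 s.
2. the tongue of the narrow cassette is under the lip while its other end is still raised (x of cassette_tongue in the frame of lip_edge between -0.015 and -0.002 m and y of cassette_tongue in the frame of lip_edge between -0.01 and 0.01 m and z of cassette_tongue in the frame of lip_edge between -0.02 and 0 m and angle between cassette_tongue's own z axis and vertical above 0.06 rad), for 0.05 s.
3. the cassette lies flat and fully home (x of cassette_tongue in the frame of lip_edge below -0.005 m and z of cassette_grip in the frame of seat below 0.031 m and angle between cassette_grip's own z axis and vertical below 0.04 rad), for 0.2 s.
At the end, for the whole second after the job is handed in: The narrow cassette lies flat (within 0.04 rad) in the recess, its underside within 3 mm of the floor, its tongue at least 5 mm under the lip, and the turn button stands across its free edge within 0.4 rad of straight; the wide cassette and the bystanders have stayed within 25 mm of where they were (all of step 3 and horizontal distance between cassette_grip and seat below 0.012 m and z of cassette_grip in the frame of seat above 0.024 m and value of joint turn_button between -0.4 and 0.4 rad); the robot touches nothing.
It fails at once if the wide cassette is moved by more than 25 mm (distance of wide_cassette_grip from where it was at the start of the episode above 0.025 m).
It fails at once if a bystander (pot, spool, bottle, sanding block) is moved by more than 25 mm (distance of any of pot, spool, thinner, block from where it was at the start of the episode above 0.025 m).
It also fails if it takes over 72 s, if anything falls off the work surface, if the arm or the gripper's body presses on something with over 40 N, if the wrist force passes 120 N, or if a joint passes its speed limit or range.

## Working session

There is one attempt and no reset: what is moved stays moved. The work goes in short steps, each a Python script; the robot and the scene stay as the last script left them, time stands still between calls to the robot, and variables do not carry over. Pictures are saved under pics/ and viewed, about 8 in all and at most 12, crops included, and the job is handed in when it is done.

```bash
mkdir -p pics
python3 - <<'E'
from bench import env,kinematics,monitor,eyes,job
import cv2,numpy as np
np.set_printoptions(precision=4,suppress=True)
for n in ("top","side"):
    f=eyes.grab_frame(n); cv2.imwrite(f"pics/{n}0.png",f["frame"][:,:,::-1]); print(n,f["mtx"],f["view"])
    np.savez(f"pics/{n}0.npz",**f)
s=monitor.sense();print(s, env.hold_point_z)
E
```

```text
top [[470.6213   0.     314.5718]
 [  0.     470.6213 205.306 ]
 [  0.       0.       1.    ]] [[ 0.0121 -0.9999  0.0001 -0.0523]
 [-0.9757 -0.0119 -0.2187  0.5305]
 [ 0.2187  0.0025 -0.9758  1.3805]
 [ 0.      0.      0.      1.    ]]
side [[469.5869   0.     320.5361]
 [  0.     469.5869 202.9988]
 [  0.       0.       1.    ]] [[ 0.9674 -0.2532  0.006  -0.5332]
 [-0.1149 -0.4599 -0.8805  0.1134]
 [ 0.2258  0.8511 -0.474   1.1984]
 [ 0.      0.      0.      1.    ]]
{'clock': 0.1, 'joints': array([ 0.8976,  0.3134,  1.4983, -0.    ,  1.331 , -0.2234]), 'qvel': array([-0.0013, -0.0006, -0.0043, -0.0005, -0.0003,  0.0001]), 'joint_efforts': array([  0.0041, -41.2901, -26.0139,  -0.0001,   0.003 ,   0.    ]), 'position': array([0.2281, 0.4726, 0.2308]), 'ee_rot': array([-0.3761,  0.5993,  0.3758,  0.5985]), 'contact_force': array([ 0.4116, -0.5419, -0.2923]), 'ft_torque': array([ 0.0084,  0.0568, -0.0382]), 'finger_gap': 0.9977033668769921} 0.0187
```

View pics/top0.png

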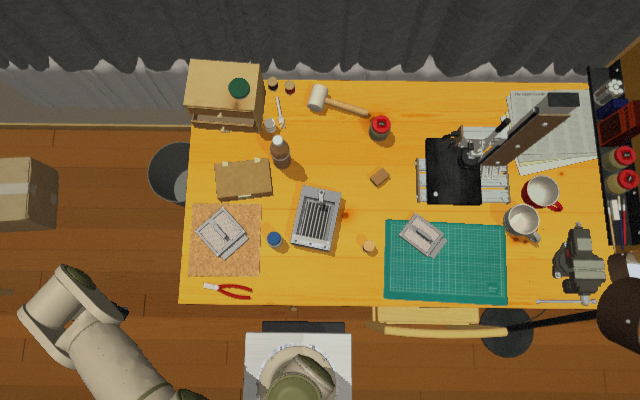

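View pics/side0.png

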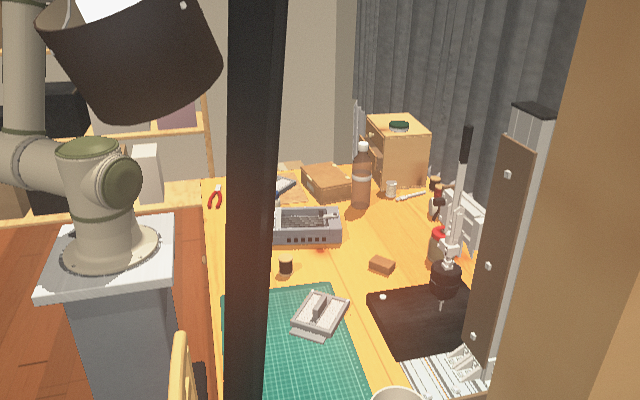

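The top view shows the extractor at about (317,218), cassettes at (221,232) on the cork and (423,235) on the mat, pot (274,239), spool (369,247), block (380,177) and bottle (280,150). The side view shows the mat cassette at (320,313) and the extractor at (307,225). Next I'll enlarge the top view.

Run:
```python
import cv2,numpy as np
im=cv2.imread("pics/top0.png")
a=cv2.resize(im[200:265,188:258],None,fx=5.7,fy=5.7,interpolation=cv2.INTER_CUBIC)
b=cv2.resize(im[205:270,390:460],None,fx=5.7,fy=5.7,interpolation=cv2.INTER_CUBIC)
c=cv2.resize(im[180:260,285:350],None,fx=2.8,fy=2.8,interpolation=cv2.INTER_CUBIC)
top=np.hstack([a,b])
c=cv2.resize(im[183:223+35,260:390],(798,460)[::1],interpolation=cv2.INTER_CUBIC) if 0 else c
o=np.zeros((600,800,3),np.uint8); o[:a.shape[0],:a.shape[1]]=a; o[:b.shape[0],400:400+b.shape[1]]=b; o[375:375+225-1,0:c.shape[1]]=c[:224]
s=cv2.imread("pics/side0.png")[195:255,265:350]; s=cv2.resize(s,None,fx=3.7,fy=3.7,interpolation=cv2.INTER_CUBIC); o[375:375+s.shape[0],200:200+s.shape[1]]=s
cv2.imwrite("pics/crop0.png",o)
```

```text
(no output)
```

View pics/crop0.png

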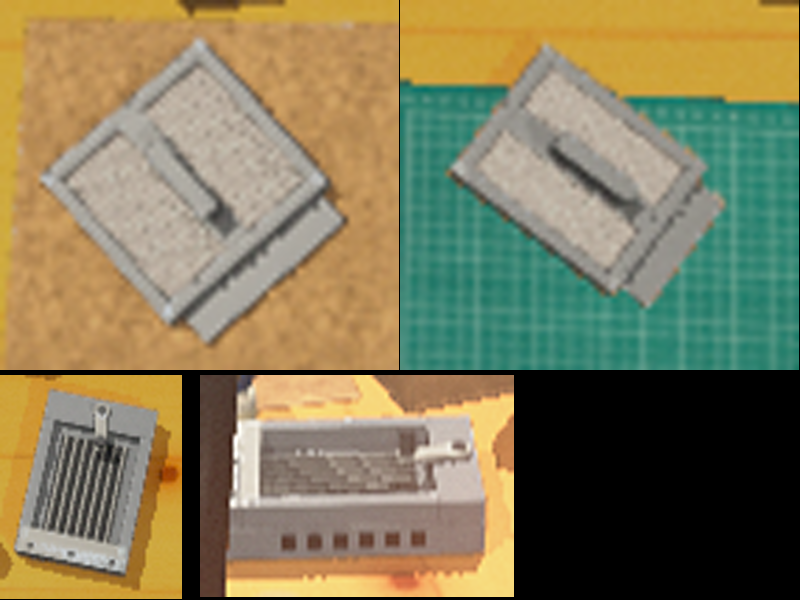

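The right-hand cassette, on the mat, is the narrow one; its corners are clearly visible. I'll convert these pixels to positions and check them against the given sizes.

```bash
cat > h.py <<'E'
import numpy as np,cv2
from scipy.spatial.transform import Rotation as R
np.set_printoptions(precision=4,suppress=True)
def cast(f,uv,z,fish=False):
    V=f["view"];K=f["mtx"];out=[]
    C=-V[:3,:3].T@V[:3,3]
    for u,v in np.atleast_2d(uv):
        x=(u-K[0,2])/K[0,0];y=(v-K[1,2])/K[1,1]
        if fish:
            r=np.hypot(x,y); s=np.sin(r)/max(r,1e-9); d=np.array([x*s,y*s,np.cos(r)])
        else: d=np.array([x,y,1.])
        d=V[:3,:3].T@d; out.append(C+d*(z-C[2])/d[2])
    return np.array(out)
def proj(f,P,fish=True):
    V=f["view"];K=f["mtx"];p=np.atleast_2d(P)@V[:3,:3].T+V[:3,3]
    if fish:
        h=np.hypot(p[:,0],p[:,1]); th=np.arctan2(h,p[:,2]); q=p[:,:2]/h[:,None]*th[:,None]
    else: q=p[:,:2]/p[:,2:]
    return q*[K[0,0],K[1,1]]+K[:2,2]
def down(yaw,tilt=0.):
    """tool pointing down, jaws along the y axis of a frame at yaw; tilt raises the frame's +x end"""
    return (R.from_euler('z',yaw)*R.from_euler('y',-tilt)*R.from_matrix(np.array([[0,-1,0],[0,0,1],[-1,0,0]]).T.T)).as_quat() if 0 else \
      (R.from_euler('z',yaw)*R.from_euler('y',-tilt)*R.from_matrix(np.column_stack([[0,0,-1],[1,0,0],[0,-1,0]])*np.array([1,1,1]))).as_quat()
E
python3 - <<'E'
from h import *
f=dict(np.load("pics/top0.npz"))
V=f["view"];print("cam",-V[:3,:3].T@V[:3,3])
b=lambda p:np.array([[390+(x-400)/5.7,205+y/5.7] for x,y in p])
c=lambda p:np.array([[285+x/2.8,180+(y-375)/2.8] for x,y in p])
B=cast(f,b([(546,47),(705,168),(615,290),(455,170)]),.018);print(B,np.linalg.norm(np.diff(B,axis=0),axis=1))
T=cast(f,b([(722,205),(647,303)]),.008);print(T,np.linalg.norm(T[0]-T[1]))
E_=cast(f,c([(52,392),(157,408),(125,572),(18,553)]),.048);print(E_,E_.mean(0),np.linalg.norm(np.diff(E_,axis=0),axis=1))
ax=E_[0]+E_[1]-E_[2]-E_[3];print("ext yaw",np.arctan2(ax[1],ax[0]))
a2=(B[0]+B[3]-B[1]-B[2]);print("cass yaw",np.arctan2(a2[1],a2[0]),B.mean(0),T.mean(0))
print("pivot/peg",cast(f,c([(100,412)]),.055),cast(f,c([(105,447)]),.07))
print(R.from_quat(down(0)).as_matrix())
E
```

```text
cam [ 0.2164 -0.0495  1.4631]
[[ 0.5186 -0.3628  0.018 ]
 [ 0.4524 -0.447   0.018 ]
 [ 0.3852 -0.3953  0.018 ]
 [ 0.4496 -0.3109  0.018 ]] [0.1072 0.0847 0.1062]
[[ 0.4336 -0.4581  0.008 ]
 [ 0.3796 -0.4148  0.008 ]] 0.06927916344279218
[[ 0.5944 -0.0109  0.048 ]
 [ 0.5775 -0.1275  0.048 ]
 [ 0.3948 -0.093   0.048 ]
 [ 0.414   0.0228  0.048 ]] [ 0.4952 -0.0522  0.048 ] [0.1178 0.1859 0.1173]
ext yaw -0.1855435659558212
cass yaw 0.911969944786251 [ 0.4515 -0.379   0.018 ] [ 0.4066 -0.4365  0.008 ]
pivot/peg [[ 0.5704 -0.0643  0.055 ]] [[ 0.5276 -0.07    0.07  ]]
[[ 0.  1.  0.]
 [ 0.  0. -1.]
 [-1.  0.  0.]]
```

Sizes agree: body 107×85 mm against 110×90, extractor 186×118 against 184×124. Extractor yaw is about -0.186 and cassette yaw about 0.91. Next, closer looks with the wrist camera over both.

Run:
```python
from h import *
from bench import env,kinematics,monitor,eyes
im=[]
for n,p,y in (("ext",[.48,-.05,.24],-.186),("cas",[.45,-.38,.22],.912)):
    q=[kk for kk in (down(y),down(y+np.pi)) if kinematics.ik(p,kk) is not None]
    print(n,[kinematics.ik(p,k) for k in q])
    q=min(q,key=lambda k:abs(kinematics.ik(p,k)[5]))
    env.reach(p,q); env.hold(.2)
    f=eyes.grab_frame("wrist");np.savez(f"pics/w_{n}.npz",**f)
    cv2.imwrite(f"pics/w_{n}.png",f["frame"][:,:,::-1]); print(monitor.sense()["clock"],f["mtx"],f["view"])
    im.append(f["frame"][:,120:520,::-1])
cv2.imwrite("pics/w0.png",np.hstack(im))
```

```text
ext [array([-0.3472,  0.2123,  1.6056, -0.    ,  1.3237,  1.4096]), array([-0.3472,  0.2123,  1.6056, -0.    ,  1.3237, -1.732 ])]
2.4333 [[309.7069   0.     321.9019]
 [  0.     309.7069 198.7007]
 [  0.       0.       1.    ]] [[-0.1829 -0.9831 -0.0008  0.0395]
 [-0.9299  0.1728  0.3246  0.4096]
 [-0.319   0.0601 -0.9458  0.5456]
 [ 0.      0.      0.      1.    ]]
cas [array([-0.9   ,  0.463 ,  1.3117, -0.    ,  1.3669, -0.2412])]
4.15 [[309.7069   0.     321.9019]
 [  0.     309.7069 198.7007]
 [  0.       0.       1.    ]] [[ 0.7917 -0.6109  0.0005 -0.5882]
 [-0.578  -0.7488  0.3243 -0.0623]
 [-0.1978 -0.2571 -0.9459  0.3623]
 [ 0.      0.      0.      1.    ]]
```

View pics/w0.png

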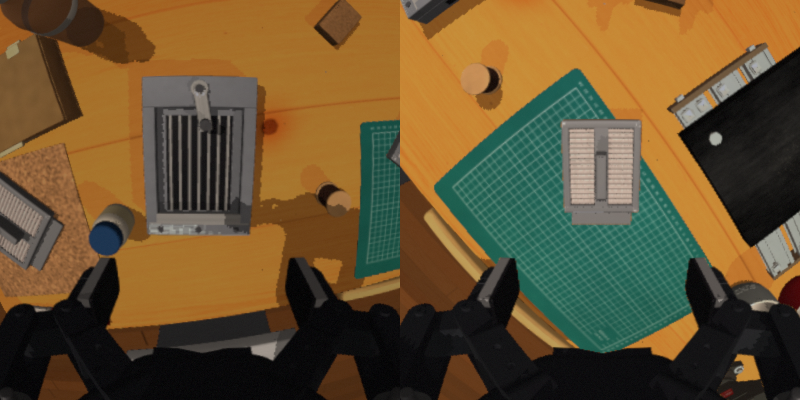

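The left picture shows the extractor at (142–257, 77–236): pivot about (200,88), peg about (206,125), lip near (200,228). On the right, the narrow cassette body spans (562–640, 120–212), with tongue (572–632, 212–224) and rib about x 602. I'll zoom in for precise corners.

Run:
```python
import cv2,numpy as np
a=cv2.imread("pics/w_ext.png")[65:245,250:390]; b=cv2.imread("pics/w_cas.png")[110:230,270:370]
a=cv2.resize(a,None,fx=3.3,fy=3.3,interpolation=cv2.INTER_CUBIC); b=cv2.resize(b,None,fx=3.3,fy=3.3,interpolation=cv2.INTER_CUBIC)
o=np.zeros((600,800,3),np.uint8); o[:a.shape[0],:a.shape[1]]=a; o[:b.shape[0],465:465+b.shape[1]]=b
cv2.imwrite("pics/z1.png",o)
```

```text
(no output)
```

View pics/z1.png

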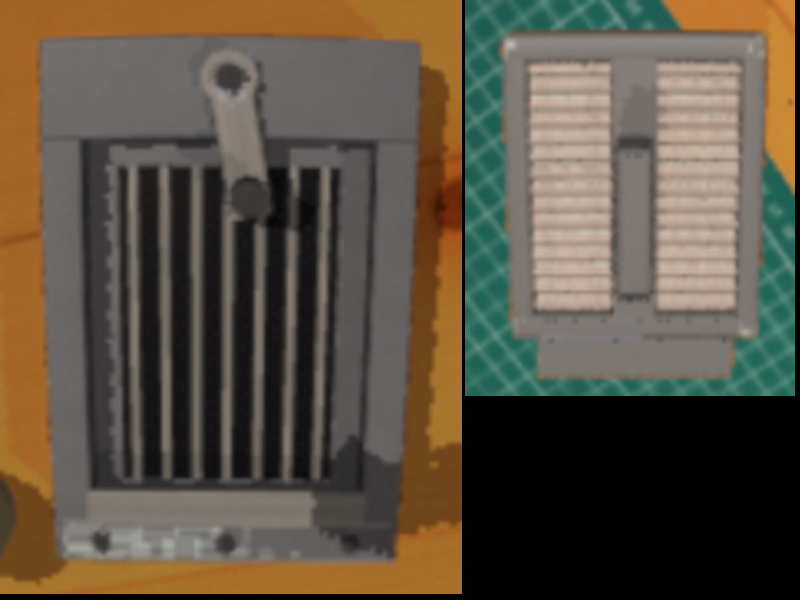

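Run:
```python
from h import *
fe=dict(np.load("pics/w_ext.npz"));fc=dict(np.load("pics/w_cas.npz"))
a=lambda p:np.array([[250+(x-.0)/3.3,65+y/3.3] for x,y in p])
b=lambda p:np.array([[270+(x-465)/3.3,110+y/3.3] for x,y in p])
def rep(n,P):
    ax=P[0]+P[1]-P[2]-P[3]; print(n,P.mean(0),"yaw",np.arctan2(ax[1],ax[0]),np.linalg.norm(np.diff(P,axis=0),axis=1))
E_=cast(fe,a([(40,40),(419,43),(396,560),(57,556)]),.048,True);rep("ext",E_)
L=cast(fe,a([(82,140),(377,143),(365,490),(90,490)]),.048,True);rep("opening (-64..58)",L)
pv=cast(fe,a([(229,77)]),.055,True)[0];pg=cast(fe,a([(250,197)]),.075,True)[0]
yaw=-.186;Re=R.from_euler('z',-yaw)
c=E_.mean(0)
print("piv,peg",pv,pg,np.linalg.norm((pv-pg)[:2]),"in ext",Re.apply(pv-c),Re.apply(pg-c),"openc",Re.apply(L.mean(0)-c))
B=cast(fc,b([(503,37),(765,35),(755,336),(517,335)]),.018,True);rep("body",B)
T=cast(fc,b([(538,378),(731,379)]),.008,True);print("tip",T.mean(0),np.linalg.norm(T[0]-T[1]),np.linalg.norm(T.mean(0)[:2]-B.mean(0)[:2]))
Q=cast(fc,b([(617,150),(650,150),(647,297),(618,297)]),.042,True);rep("rib",Q)
```

```text
ext [ 0.4948 -0.0486  0.048 ] yaw -0.19168264905638932 [0.1227 0.1821 0.1241]
opening (-64..58) [ 0.4915 -0.0482  0.048 ] yaw -0.19186195409108367 [0.096  0.1209 0.0976]
piv,peg [ 0.571  -0.0635  0.055 ] [ 0.5337 -0.0631  0.075 ] 0.03732373938874231 in ext [ 0.0777 -0.0005  0.007 ] [ 0.0409 -0.007   0.027 ] openc [-0.0034 -0.0002  0.    ]
body [ 0.4517 -0.3767  0.018 ] yaw 0.9199963853631845 [0.0883 0.1085 0.0867]
tip [ 0.4054 -0.4363  0.008 ] 0.0734221357013138 0.07542855715004097
rib [ 0.4475 -0.381   0.042 ] yaw 0.9061487656334738 [0.0105 0.0497 0.0097]
```

Everything matches the given sizes: extractor (0.4945, -0.0485) at yaw -0.19, button at about +0.18 rad, cassette grip (0.4475, -0.381) at yaw about 0.915. I'll push the button clear with shut fingers.

```bash
cat >> h.py <<'E'
EC=np.array([.4945,-.0485,0.]);EY=-.19
def ext(p): return EC+R.from_euler('z',EY).apply(p)
def btn(phi,off,z):
    """TCP pose beside the peg at button angle phi, off along the direction of growing phi"""
    p=np.array([78,0,0])/1e3+.038*np.array([-np.cos(phi),-np.sin(phi),0])+off*np.array([np.sin(phi),-np.cos(phi),0])
    p[2]=z; return ext(p),down(EY+phi)
E
python3 - <<'E'
from h import *
from bench import env,kinematics,monitor,eyes
env.close_gripper(40)
p,q=btn(.15,-.032,.14); env.reach(p,q)
p,q=btn(.15,-.032,.060); print(env.movel(p,.12,guard=8))
for phi in np.r_[.18:1.64:9j]:
    p,q=btn(phi,-.0205,.060); env.movel(p,.07,frame=q)
s=monitor.sense();print(s["clock"],s["contact_force"],s["finger_gap"])
p,q=btn(1.55,-.032,.060);env.movel(p,.1);p[2]=.16;env.movel(p,.2)
p=[.4475-.03*np.cos(.915),-.381-.03*np.sin(.915),.16]
env.release(); 
f=eyes.grab_frame("wrist");cv2.imwrite("pics/w_btn.png",f["frame"][:,:,::-1]);np.savez("pics/w_btn.npz",**f)
f=eyes.grab_frame("top");o=cv2.resize(f["frame"][170:270,270:370,::-1],(400,400),interpolation=cv2.INTER_CUBIC)
w=cv2.imread("pics/w_btn.png")[:,120:520];cv2.imwrite("pics/b1.png",np.hstack([o,w]))
print(monitor.sense()["clock"])
E
```

```text
False
10.1417 [-0.2546 -0.3181  0.2086] 0.0005700353286221278
11.975
```

View pics/b1.png

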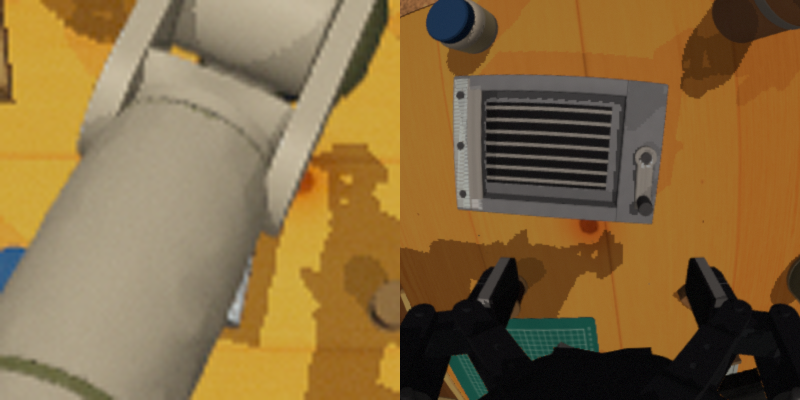

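The wrist view shows the button swung clear: pivot (645,157), peg (643,205), along the rim. Now I'll grasp the narrow cassette by its rib.

Run:
```python
from h import *
from bench import env,kinematics,monitor,eyes
fb=dict(np.load("pics/w_btn.npz"))
pv=cast(fb,[(645-280,157)],.055,True)[0];pg=cast(fb,[(643-280,205)],.075,True)[0]
e=lambda p:R.from_euler('z',-EY).apply(p-EC)
d=e(pg)-e(pv);print("pivot",e(pv),"phi",np.arctan2(-d[1],-d[0]))
q=down(.915)
env.reach([.4475,-.381,.13],q)
print(env.movel([.4475,-.381,.0215],.1,guard=10))
env.close_gripper(70); env.hold(.2)
s=monitor.sense();print(s["position"],s["finger_gap"],s["finger_gap"]*85,s["contact_force"])
env.movel([.4475,-.381,.12],.12); env.hold(.2)
s=monitor.sense();print(s["position"],s["finger_gap"],s["contact_force"],s["ft_torque"],s["clock"])
f=eyes.grab_frame("wrist");np.savez("pics/w_g.npz",**f)
g=eyes.grab_frame("side")
cv2.imwrite("pics/g1.png",np.hstack([f["frame"][:,120:520,::-1],cv2.resize(g["frame"][190:350,230:390,::-1],(400,400))]))
```

```text
pivot [0.0779 0.0001 0.055 ] phi 1.5570101101110028
False
[ 0.4476 -0.3811  0.0217] 0.12287523601516841 10.444395061289315 [-0.143   0.2155  3.1087]
[ 0.4473 -0.3808  0.1194] 0.11975872631545945 [ 0.7418 -0.4651 -2.0425] [ 0.0124 -0.0028  0.0302] 16.4
```

View pics/g1.png

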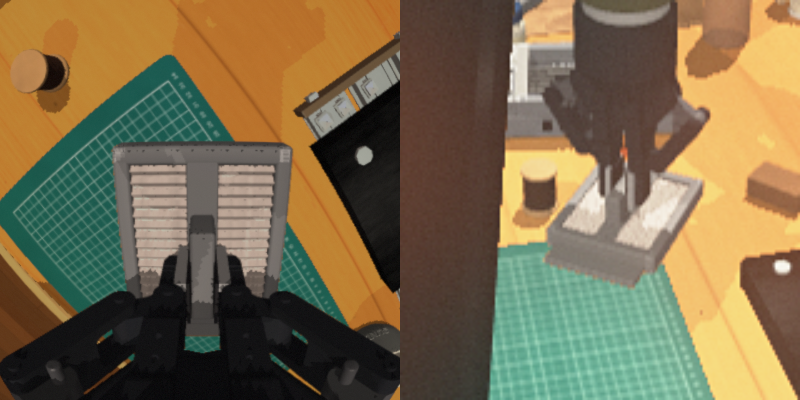

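The cassette is held square and level: far corners at (113,145) and (292,145), symmetric about the image centre. Next I'll measure the held offset, go to hover tilted, and check the tongue and lip before hooking.

```bash
cat >> h.py <<'E'
DX,DZ=.0697,.0195   # TCP from the tongue tip's underside, in the cassette
def cas(x,z,th,y=0.):
    c,s=np.cos(th),np.sin(th)
    return ext([x+DX*c-DZ*s,y,z+DX*s+DZ*c]),down(EY,th)
E
python3 - <<'E'
from h import *
from bench import env,kinematics,monitor,eyes
fg=dict(np.load("pics/w_g.npz"))
P=cast(fg,[(113+120,145),(292+120,145)],.1159,True)-[.4473,-.3808,0]
print("far edge in hand (x should be 60, y +-45)",R.from_euler('z',-.915).apply(P))
p,q=cas(-.058,.085,.3); print(kinematics.ik(p,q))
env.movel([.4475,-.381,.17],.15)
env.reach(p,q); env.hold(.2)
s=monitor.sense();print(s["position"],p,s["clock"])
f=eyes.grab_frame("wrist");g=eyes.grab_frame("side")
np.savez("pics/w_h.npz",**f)
cv2.imwrite("pics/h1.png",np.hstack([f["frame"][:,120:520,::-1],cv2.resize(g["frame"][160:260,250:350,::-1],(400,400))]))
E
```

```text
far edge in hand (x should be 60, y +-45) [[ 0.0614  0.0438  0.1159]
 [ 0.0615 -0.0438  0.1159]]
[-0.3595  0.2408  1.9391  0.0806  0.6673  1.3454]
[ 0.4974 -0.0496  0.1242] [ 0.4973 -0.049   0.1242] 18.6
```

View pics/h1.png

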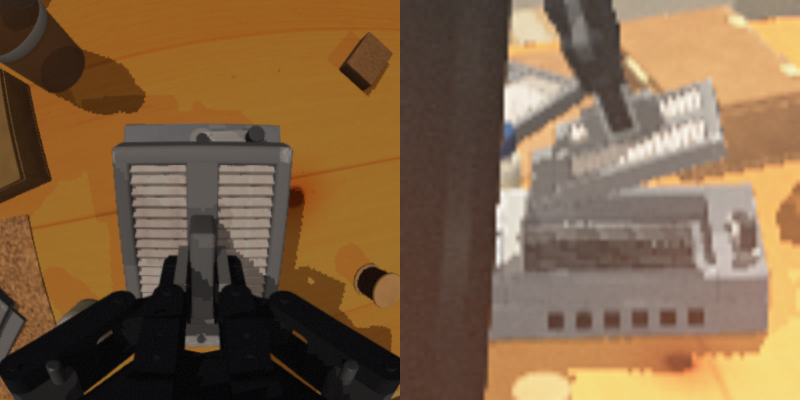

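The side view shows the cassette tilted with its tongue down, just beyond the lip at about (530,210). The wrist view shows it centred over the extractor. Now lower it, then slide under the lip under guard.

Run:
```python
from h import *
from bench import env,kinematics,monitor,eyes
def tip():
    s=monitor.sense();p=R.from_euler('z',-EY).apply(s["position"]-EC);return p,s["contact_force"],s["clock"]
p,_=cas(-.0585,.033,.3); print("lower hit",env.movel(p,.05,guard=8),tip(),"want",R.from_euler('z',-EY).apply(p-EC))
p,_=cas(-.079,.033,.3); hit=env.movel(p,.03,guard=6); env.hold(.1)
t=tip();print("slide hit",hit,t,"tip x",t[0][0]-DX*np.cos(.3)+DZ*np.sin(.3))
f=eyes.grab_frame("wrist");g=eyes.grab_frame("side")
cv2.imwrite("pics/i1.png",np.hstack([f["frame"][:,120:520,::-1],cv2.resize(g["frame"][160:260,250:350,::-1],(400,400))]))
```

```text
lower hit False (array([ 0.0025, -0.    ,  0.0726]), array([-0.551 , -0.1112, -0.6966]), 19.8917) want [ 0.0023 -0.      0.0722]
slide hit True (array([-0.0135, -0.0002,  0.0726]), array([ 4.5087, -0.5002,  0.3494]), 20.55) tip x -0.07436063950423194
```

Contact at an estimated -74 mm is the recess back wall, which is at -76. I'll back off 1 mm and rotate down about the tongue tip.

Run:
```python
from h import *
from bench import env,kinematics,monitor,eyes
for th in np.r_[.3:.0:11j]:
    p,q=cas(-.0732,.0305+.0025*th/.3,th); hit=env.movel(p,.04,frame=q,guard=15)
    s=monitor.sense();print(round(th,2),hit,s["contact_force"],s["position"][2]-p[2])
    if hit: break
env.hold(.1);print(monitor.sense()["clock"],monitor.sense()["finger_gap"])
f=eyes.grab_frame("wrist");g=eyes.grab_frame("side")
cv2.imwrite("pics/j1.png",np.hstack([f["frame"][:,120:520,::-1],cv2.resize(g["frame"][160:260,250:350,::-1],(400,400))]))
```

```text
0.3 False [ 0.1673  0.5234 -2.4498] -0.000524302675387292
0.27 False [-0.2245 -0.3998 -1.6441] -0.00035805134494805435
0.24 False [-0.8897 -0.9884 -2.3427] -0.00019321742134827125
0.21 False [ 0.0899  0.4589 -1.4132] -5.411068440819289e-05
0.18 False [-0.7296  0.7102 -1.8943] -4.056088056771101e-05
0.15 False [-0.997  -0.1631 -1.4619] -3.290067289874604e-05
0.12 False [ 0.1793 -0.1283 -1.4517] -4.025763080191952e-05
0.09 False [ 0.5766  0.1734 -2.7195] -2.9669768800991148e-05
0.06 False [-0.0446 -0.277  -0.464 ] -3.427697685304959e-05
0.03 False [-0.3325  1.4433 -2.0639] -2.1880797729773027e-05
0.0 False [ 0.2303 -0.8342 -1.5125] -5.2742388940769935e-05
23.5 0.12312527643487414
```

View pics/j1.png

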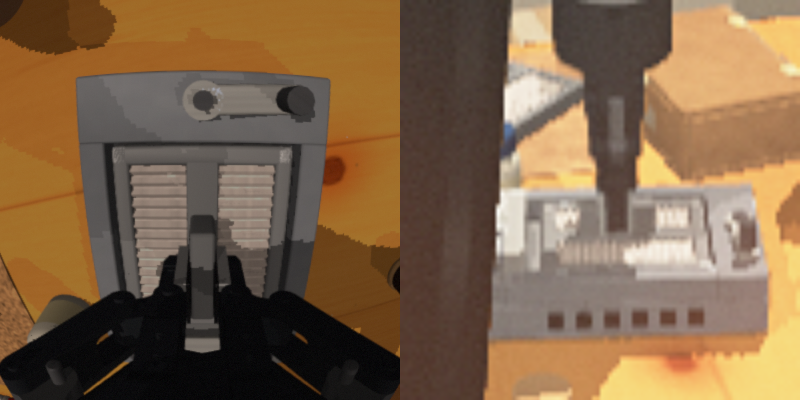

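The cassette lies flat in the recess, seen between rim lines at (105–315, 143), with no side load. I'll seat it on the floor, release, sweep the button back, then look.

Run:
```python
from h import *
from bench import env,kinematics,monitor,eyes
p,q=cas(-.0732,.0255,0); hit=env.movel(p,.02,guard=6); s=monitor.sense();print("floor",hit,s["position"][2],"underside",s["position"][2]-DZ,s["contact_force"])
env.release(); env.hold(.1)
x=monitor.sense()["position"].copy(); x[2]=.16; env.movel(x,.15)
env.close_gripper(40)
p,q=btn(1.5,.034,.15); env.reach(p,q); p[2]=.060; print(env.movel(p,.12,guard=8))
for phi in np.r_[1.6:0.0:10j]:
    p,q=btn(phi,.0205,.060); env.movel(p,.07,frame=q)
s=monitor.sense();print(s["contact_force"])
p,q=btn(0,.034,.060);env.movel(p,.1);p[2]=.2;env.movel(p,.2)
q=down(EY); p=ext([-.04,0,.22]); env.reach(p,q); env.hold(.1)
f=eyes.grab_frame("wrist");g=eyes.grab_frame("side");np.savez("pics/w_k.npz",**f);print(monitor.sense()["clock"])
cv2.imwrite("pics/k1.png",np.hstack([cv2.resize(f["frame"][30:230,220:420,::-1],(400,400),interpolation=cv2.INTER_CUBIC),cv2.resize(g["frame"][160:260,250:350,::-1],(400,400))]))
```

```text
floor True 0.049734168524969126 underside 0.030234168524969126 [-1.4303 -0.1771  6.0698]
False
[-0.0665  0.4949 -0.1436]
33.5583
```

View pics/k1.png

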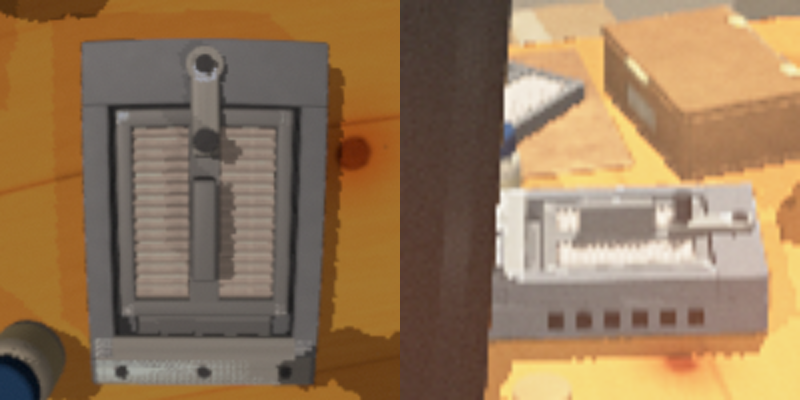

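Left: the button is across the free edge, pivot (205,64) and peg (206,140). The body lies between y 110 and 315, rib at (205, 178–280), and the tongue runs under the lip at y 337. One numeric check before handing in.

Run:
```python
from h import *
f=dict(np.load("pics/w_k.npz"))
a=lambda *p:[(220+x/2,30+y/2) for x,y in p]
e=lambda uv,z:R.from_euler('z',-EY).apply(cast(f,uv,z,True)-EC)
B=e(a((117,111),(293,111),(288,316),(124,316)),.046);print("body",B,"tip x",B[2:,0].mean()-.02, B[:2,0].mean()-.13)
r=e(a((195,178),(217,178),(217,280),(195,280)),.070);print("grip from rib",r.mean(0))
pv,pg=e(a((205,64)),.055)[0],e(a((206,140)),.075)[0];d=pg-pv;print("phi",np.arctan2(-d[1],-d[0]),pv)
print("lip edge",e(a((100,338),(300,338)),.048))
```

```text
body [[ 0.0554  0.0438  0.046 ]
 [ 0.0555 -0.0447  0.046 ]
 [-0.0527 -0.0451  0.046 ]
 [-0.0528  0.0429  0.046 ]] tip x -0.07273963782939591 -0.0745187946174488
grip from rib [-0.0025 -0.0009  0.07  ]
phi 0.012480847196728683 [ 0.0779 -0.0004  0.055 ]
lip edge [[-0.0646  0.0563  0.048 ]
 [-0.0645 -0.052   0.048 ]]
```

```bash
python3 -c "
from bench import job
print(job.hand_in())"
```

```text
the job is handed in; nothing more can be done
None
```

The narrow cassette is seated in the extractor and locked, and the job was handed in at about 34 s of the 72 s. The hand-in gives no verdict, so what follows is from my own last checks.

**What I did:** I pushed the button clear, to about 1.56 rad. I then gripped the narrow cassette (on the mat) by its rib and hooked its tongue under the lip at 0.3 rad tilt, touching the back wall at about 5 N. I rotated it down, seated it on the floor and swept the button back.

**Last checks:**

| Check | Measured | Required |
|---|---|---|
| Tongue under the lip | about 9 mm | at least 5 mm |
| Grip point from the seat | about 6.5 mm | below 12 mm |
| Underside against the floor (30 mm) | 30.2 mm at floor contact, before release | within 3 mm |
| Button angle | about 0.01 rad | within ±0.4 rad |

- **Flatness:** I judged this by eye from the last pictures, not as a measured angle.
- **Clearance:** the gripper was above the extractor and touching nothing at hand-in.
- **Small disagreement:** the back wall came 1.6 mm earlier than my estimate, which is within the calibration error.
- **Not measured:** I did not re-measure the wide cassette and the bystanders at the end. The arm was not planned near them, and no move before hand-in reported an unexpected contact.

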